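# Snap the locking pin of a sign-panel clamp home with the hand press

### The arm

A 6-joint arm with a two-finger parallel gripper is mounted at the origin on the work surface. World frame = base frame: x ahead of the robot, y to its left, z up, the work surface at z = 0. Lengths are in m, angles in rad, forces in N, time in s.
With the tool pointing down it reaches from about 0.4 to 0.825 m from the base axis. Payload 7 kg.
Tool frame: the origin (TCP) lies on the mounting face of the last link; the fingertips stand arm.tcp_to_tips ahead of it and the grasp point (between the pads) lies 159 mm ahead of it (arm.tcp_to_tips is the distance from the TCP to the fingertips, in m); z points along the fingers, y is the direction in which the jaws open and shut (so a half turn about z gives the same grasp; the last joint's range is limited). The gripper opens to 88 mm and grips with 3 to 60 N. Pads are 19 mm wide; open, the fingers measure 130 mm over their backs; the gripper's body (78 mm by 193 mm) begins 47 mm behind the grasp point.
Start: joints at [-0.844, 0.359, 0.012, 0, -1.224, -0.288], TCP at [0.287, -0.611, 0.405] pointing down, gripper open.
Joint ranges: [-3.07, 3.07], [-1.43, 2.12], [-1.02, 1.25], [-3.03, 1.67], [-3.05, -0], [-3.03, 3.03]. Speed limits (rad/s): [2.39, 2.39, 3.01, 3.14, 3.14, 3.14].

### API

Orientations are given as [roll, pitch, yaw] about the fixed x, y, z axes, in that order (R = Rz(yaw) Ry(pitch) Rx(roll)).
In Python, from station import arm, cams, job_done, finder gives the robot as it stands.
- The arm moves only by the tool play_rows, never from a script. Its argument "targets" is a list that holds one entry, the list of rows, each a list of 4 numbers: the shift along the tool's x, y, z in m, then the turn about the tool's z in degrees. A call has 1 to 5 rows; each row is the pose to reach, as a shift and turn from the pose commanded when the call began, along the tool's axes at that moment; what a row does not reach only later rows make up. A row lasts 1/8 s, in which the tool goes at most 62.5 mm and 10.7 degrees, less where a joint would pass 70% of its speed; a pose out of reach is approached as far as the arm can. A call with a gripper value outside its range is refused whole. "grip" is the closure in counts, from 0 (fully open) to 255 (shut), set as the call begins (left out, the last holds). The fingers move at their own pace and stop on an object; "newtons" is the grip in N (left out, the last holds). Time passes only in rows, so rows that repeat a pose let the fingers close. It gives the time, the measured TCP pose, the force and the opening at its end, in the units of the state.
- arm.get_state(): the state, without advancing time (a new reading comes with each control period).
- cams.grab_frame(name): name is "scene" or "top"; returns (picture, depth): 384x512x3 uint8, red, green, blue; 384x512 float32, m along the optical axis (not along the pixel's ray), 0 where there is no reading.
- cams.camera_params(name): a dict with "intrinsics" (3x3 intrinsics, pixels), "D" ([k1, k2, p1, p2, k3] as OpenCV has them; the pictures are not rectified), "position" and "attitude" of the camera in the world. Camera axes: x right, y down, z forward; pixel columns grow to the right and rows downward; lengths in m; the calibration is good to about 2 mm. A picture is of the moment at which its call begins. camera_params takes no time and is no camera call.
- job_done(): hands the job in, once; it reports no verdict.
Trained networks look in the newest picture that a camera, given by its name, has taken for a name from the list of things; names that differ only in an ending like _2 or _b are one class to them, and where a whole thing is asked for, a point or a joint stands for the part that bears it (a point fixed in the world has none). Each returns a list of dicts, best first, with "score" (0 to 1); they miss things now and then, are a little off and sometimes report something else, mostly with a low value. They report only what shows in the picture. A call takes as long as a camera call. They do not tell look-alikes from the thing itself.
- finder.find_in(camera, query): "xyz" ([x, y, z] in m, in world coordinates, good to about 4 mm: the middle of the surface that is visible of it).
- finder.masks_of(camera, query): "mask" (384x512 bool, what is visible of it).
The state is a dict: "t": time; "q": joint angles; "qd": joint speeds; "joint_efforts": joint torques, N m; "eef_pos": TCP position; "ee_rot": TCP orientation; "force": force on the tool from outside, world axes, zero at the start; "moment": the same for the moment, N m; "width": finger opening in m.
Only numpy, scipy, OpenCV 4.12 (cv2) and the standard library are available. Lean on these libraries where they do the work, as an engineer would, in place of code of your own. Each camera call takes 0.05 s, during which the arm holds its last target. There are 200 camera calls.

### The job

Find the slotted panel clamp whose locking pin still sticks out and stand it upright on the rubber seat between the jaws of the hand press, with its pin pointing at one of the jaws, and let go of it. Then squeeze the press's two handles together until the resistance gives and the pin snaps fully home, and let the handles spring open again, leaving the clamp on the seat. Use the press, not the fingers, to push the pin in.

Things in the scene. Friction and masses are not known exactly. Their poses are not given: they have to be found in the camera images.
- clamp_center (a point): Centre (half-way up) of the clamp: upright grey block 28 (x) by 22 (y) by 56 mm tall (z), 7 mm slot along x in its top. A bare metal pin 14 mm across sticks out 8 mm from its +y face (30 mm in all), 20 mm above its foot. Loose, 80 g; grasp across x. Bystanders swap places with it: the same clamp with its pin already flush, and a round aluminium stand-off 32 mm across, 42 mm tall.
- clamp_pin (a joint): How far the pin is pushed into the clamp, in m: 0 sticking out 8 mm, about 0.0078 when snapped home. It resists with up to about 20 N at first, gives before half-way, pulls itself in and stays.
- press_seat (a point): Centre of the top of the rubber seat (44 by 40 mm, 12 mm above the table) of the fixed hand press. Two jaws, sprung open about 48 mm apart along y, face each other over it, 8 to 32 mm above it; clamp y goes along this y, either way round; centre block and pin together between them. Their arms hinge 80 mm away along +x, under a bridge 50 mm above the table starting 67 mm away, and end in handles on the -x side.
- press_grips (a point): Midpoint between the two black handle grips, 62 mm from the seat along its -x, 34 mm above the table; axes as the seat's. Each grip: 18 mm tall, 8 thick, 52 long (x), clear below. Spread, 65 mm over the outsides along y; squeezed, about 19 mm with a pin home; they spring open when let go. Each swings by itself. The pin's peak takes about 11 N on each: grip with 20 to 40 N.
Things that resemble listed ones, but are neither listed nor needed, are in the scene too. Leave any pink or purple look-alike of the part that bears clamp_center alone.

How it is judged:
By the outcome, as a careful person would: the job done as asked, in the order asked, and still so for the second after the job is handed in, with the robot touching nothing.
It also fails if it takes over 54 s, if anything falls off the work surface, if the arm or the gripper's body presses on something with over 40 N, if the wrist force passes 120 N, or if a joint passes its speed limit or range.

## Working session

There is one attempt and no reset: what is moved stays moved. The work goes in short steps, Python scripts to look and compute and a tool call to move; the robot and the scene stay as the last step left them, time stands still between calls to the robot, and variables do not carry over. Pictures are saved under pics/ and viewed, about 8 in all and at most 12, crops included, and the job is handed in when it is done.

Besides the shell and the picture viewer there is one more tool, called after "Call:" by a JSON object that holds its "api" and its "payload". play_rows: Moves the arm, as the interface text tells. Its arguments: {"type":"object","properties":{"targets":{"type":"array","items":{"type":"array","items":{"type":"array","items":{"type":"number"}}}},"grip":{"type":"number"},"newtons":{"type":"number"}},"required":["targets"]}

```bash
mkdir -p pics; ls; cat > h.py <<'E'
import numpy as np, cv2
from station import arm, cams, job_done, finder
from scipy.spatial.transform import Rotation as R
def rot(a):
    a=np.array(a,float)
    if a.shape==(3,3): return a
    return R.from_euler('xyz',a).as_matrix() if a.size==3 else R.from_quat(a).as_matrix()
def cloud(name,d):
    p=cams.camera_params(name); K=np.array(p['intrinsics']);D=np.array(p['D'])
    v,u=np.mgrid[0:384,0:512]
    n=cv2.undistortPoints(np.stack([u.ravel(),v.ravel()],1).astype(np.float64)[:,None],K,D)[:,0]
    P=np.c_[n,np.ones(len(n))]*d.reshape(-1,1)
    W=P@rot(p['attitude']).T+np.array(p['position'])
    W[d.ravel()==0]=np.nan
    return W.reshape(384,512,3)
def save(fn,im,box=None,s=1):
    if box: im=im[box[1]:box[3],box[0]:box[2]]
    cv2.imwrite('pics/'+fn,cv2.resize(im[:,:,::-1],None,fx=s,fy=s,interpolation=cv2.INTER_CUBIC))
E
python3 - <<'E'
from h import *
print(arm.get_state(), arm.tcp_to_tips)
for c in ['scene','top']:
    print(c,cams.camera_params(c))
    im,d=cams.grab_frame(c); np.savez(c+'0',im=im,d=d); save(c+'0.png',im,s=1.5)
    for q in ['clamp_center','clamp_pin','press_seat','press_grips']:
        print(q,[(np.round(r['xyz'],3).tolist(),round(r['score'],2)) for r in finder.find_in(c,q)])
E
```

```text
pics
{'t': 0.0, 'q': array([-8.43884844e-01,  3.59408660e-01,  1.10755168e-02, -3.69394915e-04,
       -1.22412370e+00, -2.88131123e-01]), 'qd': array([-2.04241273e-04, -2.77496858e-04,  3.81991182e-05, -5.33181708e-06,
        1.22701449e-03,  9.21807456e-04]), 'joint_efforts': array([-6.93799320e-04, -5.82724464e+01,  2.93061680e+01,  6.99759990e+00,
        6.99918033e-03, -1.43747975e-04]), 'eef_pos': array([ 0.28670437, -0.61087295,  0.40371215]), 'ee_rot': array([ 3.13990190e+00, -1.38962814e-04, -2.70293797e+00]), 'force': array([-0.04271061, -0.26249776,  0.28843886]), 'moment': array([-0.02094689, -0.01104958,  0.01701787]), 'width': 0.08729560466513987} 0.1781
scene {'intrinsics': array([[463.14036456,   0.        , 246.38333285],
       [  0.        , 463.14036456, 186.23310701],
       [  0.        ,   0.        ,   1.        ]]), 'D': array([-0.11249458,  0.        ,  0.        ,  0.        ,  0.        ]), 'position': array([0.97809293, 0.45738387, 0.63740274]), 'attitude': array([-2.33936671,  0.02116374,  2.32137726])}
clamp_center [([0.613, 0.3, 0.046], 0.96), ([0.68
[... 186 characters left out ...]
9)]
press_seat [([0.625, -0.082, 0.026], 0.57)]
press_grips [([0.62, -0.083, 0.023], 0.71)]
top {'intrinsics': array([[435.48876009,   0.        , 260.82219878],
       [  0.        , 435.48876009, 189.68623399],
       [  0.        ,   0.        ,   1.        ]]), 'D': array([-0.15192737,  0.        ,  0.        ,  0.        ,  0.        ]), 'position': array([0.39461067, 0.0863282 , 1.0128992 ]), 'attitude': array([-2.98001915, -0.00326483, -1.56568135])}
clamp_center [([0.599, 0.294, 0.048], 0.79), ([0.613, 0.222, 0.045], 0.56), ([0.581, 0.16, 0.046], 0.53), ([0.667, 0.278, 0.049], 0.46)]
clamp_pin []
press_seat [([0.612, -0.102, 0.028], 0.72)]
press_grips [([0.618, -0.101, 0.029], 0.67)]
```

View pictures.

View pics/scene0.png

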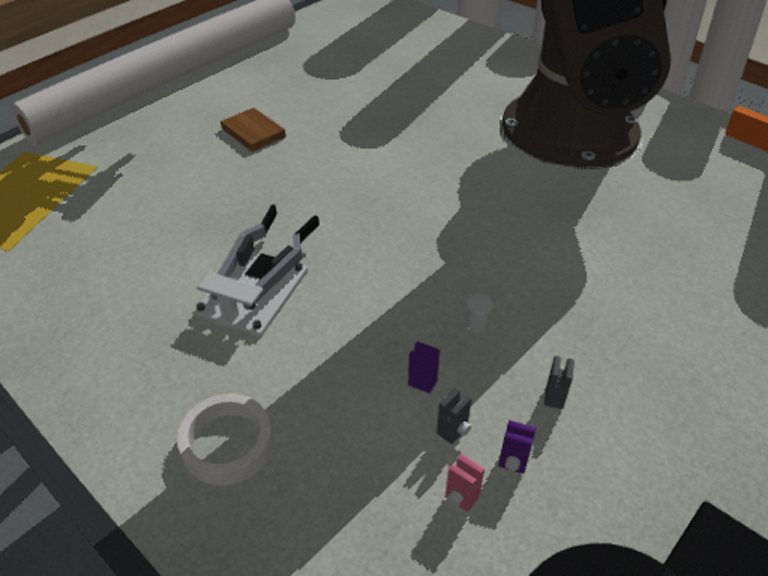

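View pics/top0.png

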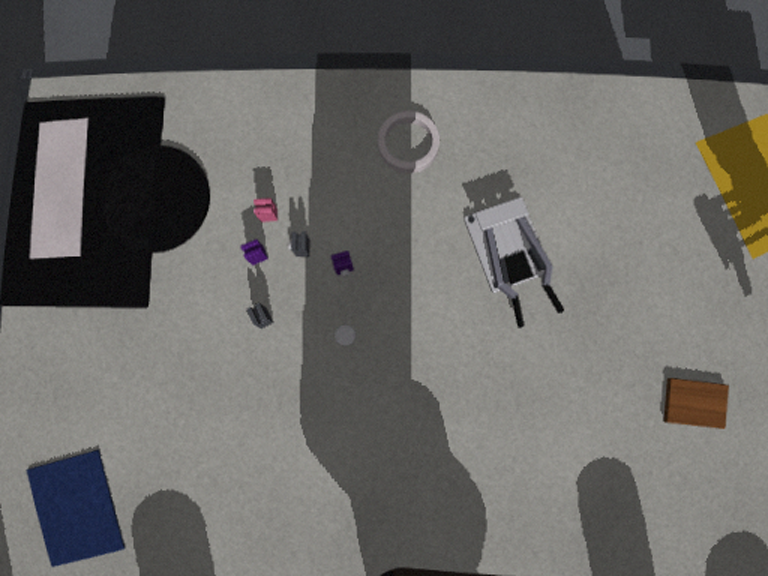

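```bash
python3 - <<'E'
from h import *
S=np.load('scene0.npz');T=np.load('top0.npz')
a=S['im'][220:345,262:397]; b=T['im'][120:235,140:260]
save('crop1.png',np.hstack([cv2.resize(a,(400,370),interpolation=3),cv2.resize(b,(386,370),interpolation=3)]))
for n,F in(('scene',S),('top',T)):
    W=cloud(n,F['d']); z=W[...,2]
    ok=(z>0.015)&(z<0.075)&(W[...,0]>.4)&(W[...,0]<.8)&(W[...,1]>.05)&(W[...,1]<.4)
    print(n,'table z',np.nanmedian(z[(W[...,0]>.4)&(W[...,0]<.8)&(abs(W[...,1])<.35)]))
    k,l,st,c=cv2.connectedComponentsWithStats(ok.astype(np.uint8))
    for i in range(1,k):
        if st[i,4]<30: continue
        P=W[l==i]; t=P[:,2]>np.percentile(P[:,2],97)-.006
        (cx,cy),wh,an=cv2.minAreaRect(P[t][:,:2].astype(np.float32)*1000)
        print(np.round(c[i]),st[i,4],'col',F['im'][l==i].mean(0).round(),'top z',P[t][:,2].mean().round(4),'rect',round(cx),round(cy),np.round(wh),round(an))
E
```

```text
scene table z 0.0002946530053424823
[319. 206.] 305 col [86. 88. 88.] top z 0.0412 rect 478 153 [32. 31.] 50
[282. 242.] 465 col [38. 19. 54.] top z 0.0548 rect 590 160 [24. 28.] 15
[373. 253.] 395 col [51. 53. 54.] top z 0.0556 rect 508 284 [30. 21.] 28
[303. 275.] 530 col [52. 54. 56.] top z 0.0556 rect 618 225 [28. 23.] 1
[173. 289.] 403 col [94. 92. 91.] top z 0.0249 rect 768 82 [76. 26.] 47
[344. 296.] 541 col [53. 32. 70.] top z 0.0549 rect 605 296 [24. 29.] 24
[309. 320.] 636 col [105.  63.  76.] top z 0.0554 rect 674 281 [23. 29.] 4
top table z 0.00047424425563424855
[261. 104.] 200 col [92. 87. 89.] top z 0.0251 rect 766 83 [78. 27.] 45
[176. 139.] 186 col [144.  74.  99.] top z 0.0561 rect 671 282 [23. 28.] 7
[199. 162.] 170 col [61. 62. 66.] top z 0.0568 rect 618 225 [22. 28.] 87
[169. 167.] 188 col [64. 31. 89.] top z 0.0561 rect 606 297 [23. 28.] 22
[228. 175.] 179 col [44. 27. 58.] top z 0.0561 rect 589 161 [22. 27.] 17
[172. 210.] 171 col [55. 56. 60.] top z 0.0561 rect 506 284 [28. 22.] 29
[229. 223.] 158 col [93. 92. 95.] top z 0.0426 rect 477 154 [30. 30.] 46
```

View pics/crop1.png

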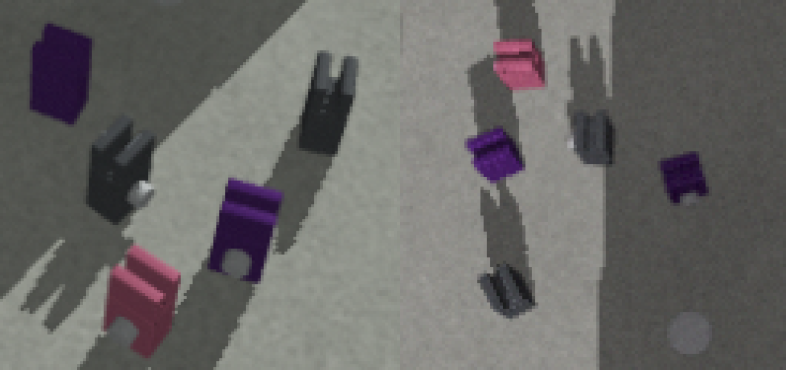

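```bash
python3 - <<'E'
from h import *
for n in('scene','top'):
    F=np.load(n+'0.npz'); W=cloud(n,F['d']); im=F['im'].astype(int); z=W[...,2]
    reg=(W[...,0]>.42)&(W[...,0]<.78)&(W[...,1]>-.22)&(W[...,1]<0.02)
    ok=reg&(z>.006)
    black=ok&(im.max(2)<28)
    print(n)
    k,l,st,c=cv2.connectedComponentsWithStats(black.astype(np.uint8))
    for i in range(1,k):
        if st[i,4]<8: continue
        P=W[l==i];r=cv2.minAreaRect(P[:,:2].astype(np.float32)*1000)
        print('black',st[i,4],c[i].round(),'mean',P.mean(0).round(4),'z',np.percentile(P[:,2],[5,50,95]).round(3),np.round(r[0]),np.round(r[1]),round(r[2],1))
    br=reg&(z>.046)&(z<.065); P=W[br]
    r=cv2.minAreaRect(P[:,:2].astype(np.float32)*1000); print('bridge',br.sum(),P.mean(0).round(4),np.round(r[0]),np.round(r[1]),round(r[2],1))
    lo=reg&(z>.002); ys,xs=np.where(lo); print('bbox',xs.min(),ys.min(),xs.max(),ys.max(), np.histogram(z[ok],bins=np.arange(.006,.075,.004)))
F=np.load('top0.npz'); G=np.load('scene0.npz')
save('crop2.png',np.hstack([cv2.resize(F['im'][120:225,300:385],(400,494),interpolation=3),cv2.resize(G['im'][130:235,125:215],(400,494),interpolation=3)]))
E
```

```text
scene
black 73 [179. 145.] mean [ 0.5359 -0.1616  0.039 ] z [0.031 0.041 0.044] [ 536. -163.] [42.  6.] 29.9
black 98 [205. 151.] mean [ 0.5148 -0.1058  0.0385] z [0.032 0.04  0.044] [ 515. -108.] [42. 10.] 10.8
black 161 [174. 177.] mean [ 0.592  -0.119   0.0126] z [0.01  0.012 0.015] [ 588. -113.] [42. 44.] 28.3
bridge 521 [ 0.6662 -0.0825  0.0496] [631. -96.] [106.  78.] 17.3
bbox 70 125 279 268 (array([714, 666,  80,  29,  86, 146, 164, 152, 267, 508, 321, 200,   0,
         0,   0,   0,   0]), array([0.006, 0.01 , 0.014, 0.018, 0.022, 0.026, 0.03 , 0.034, 0.038,
       0.042, 0.046, 0.05 , 0.054, 0.058, 0.062, 0.066, 0.07 , 0.074]))
top
black 239 [345. 178.] mean [ 0.5865 -0.1132  0.0123] z [0.009 0.012 0.015] [ 586. -110.] [40. 42.] 21.3
black 70 [369. 199.] mean [ 0.5333 -0.1623  0.0421] z [0.038 0.042 0.045] [ 534. -163.] [44.  8.] 31.8
black 60 [345. 208.] mean [ 0.5123 -0.1058  0.0416] z [0.035 0.042 0.046] [ 513. -106.] [43.  6.] 10.6
bridge 458 [ 0.6562 -0.087   0.0497] [ 596. -110.] [176.  84.] 18.2
bbox 288 98 390 249 (array([455, 690,  86,  10,  24,  46,  61,  61, 222, 460, 256, 200,   2,
         0,   0,   0,   0]), array([0.006, 0.01 , 0.014, 0.018, 0.022, 0.026, 0.03 , 0.034, 0.038,
       0.042, 0.046, 0.05 , 0.054, 0.058, 0.062, 0.066, 0.07 , 0.074]))
```

View pics/crop2.png

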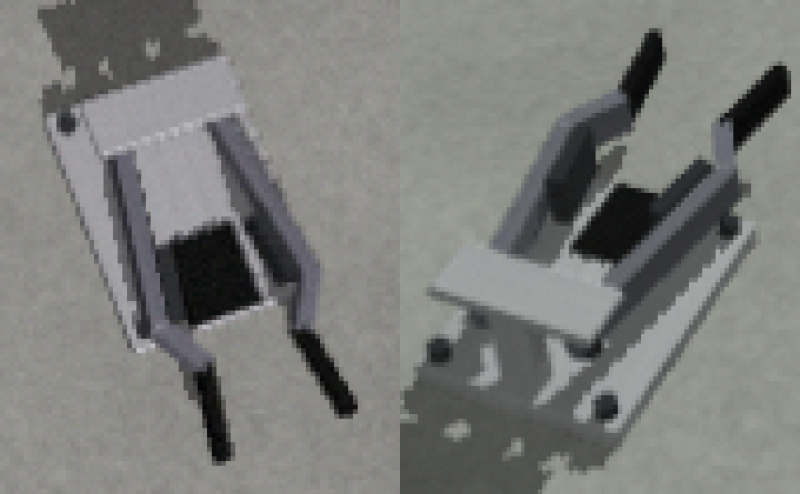

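```bash
python3 - <<'E'
from h import *
yaw=np.radians(20.8);ex=np.array([np.cos(yaw),np.sin(yaw)]);ey=np.array([-ex[1],ex[0]]);o=np.array([.584,-.112])
for n in('scene','top'):
    F=np.load(n+'0.npz'); W=cloud(n,F['d']); im=F['im'].astype(int); z=W[...,2]
    L=np.stack([(W[...,:2]-o)@ex,(W[...,:2]-o)@ey],-1)
    g=im.max(2)
    seat=(abs(L[...,0])<.035)&(abs(L[...,1])<.026)&(z<.0165)&(z>.007)&(g<40)
    p=L[seat]*1000; print(n,'seat',len(p),np.percentile(p,[1,3,50,97,99],axis=0).round(1).T)
    b=(L[...,0]>.04)&(L[...,0]<.13)&(abs(L[...,1])<.06)&(z>.0475)&(g>(100 if n=='scene' else 70))
    p=L[b]*1000; r=cv2.minAreaRect(p.astype(np.float32)); print('bridge',len(p),np.percentile(p,[1,3,50,97,99],axis=0).round(1).T,r, z[b].mean())
    j=(abs(L[...,0])<.012)&(abs(L[...,1])<.05)&(z>.03)
    for s in(-1,1):
        q=j&(L[...,1]*s>0); print('jaw',s,q.sum(),np.percentile(L[q][:,1]*1000,[2,50,98]).round(1), z[q].max())
    for s in(-1,1):
        q=(L[...,0]<-.035)&(L[...,0]>-.1)&(L[...,1]*s>0)&(abs(L[...,1])<.05)&(z>.025)&(g<30); print('grip',s,q.sum(),np.percentile(L[q]*1000,[2,50,98],axis=0).round(1).T)
    # clamp axes
    q=(np.hypot(W[...,0]-.618,W[...,1]-.227)<.03)&(z>.01)
    P=W[q]; print('clamp hi', [np.percentile(P[P[:,2]>.045][:,i],[2,98]).round(4) for i in(0,1)])
    pn=P[(P[:,1]>.237)&(P[:,2]<.035)]; print('pin',len(pn), pn.mean(0).round(4) if len(pn) else 0, pn.max(0).round(3) if len(pn) else 0)
E
```

```text
scene seat 174 [[-16.2 -15.3   4.9  24.3  25.3]
 [-22.6 -21.7 -10.1   2.3   3.3]]
bridge 458 [[ 71.6  73.1  86.5  99.7 100.7]
 [-40.3 -38.7  -1.8  33.4  34.4]] ((86.11053466796875, -3.878082275390625), (77.56140899658203, 29.843406677246094), 89.4646224975586) 0.049836479282936684
jaw -1 96 [-45.2 -32.4 -26.6] 0.04698534375137453
jaw 1 125 [21.1 35.4 42. ] 0.0461451497949108
grip -1 74 [[-83.3 -61.5 -42.8]
 [-34.8 -29.3 -24.9]]
grip 1 98 [[-81.1 -62.7 -42.7]
 [ 25.2  30.1  35.1]]
clamp hi [array([0.6052, 0.6323]), array([0.2136, 0.236 ])]
pin 48 [0.6201 0.2409 0.0228] [0.626 0.243 0.028]
top seat 248 [[-17.5 -16.7   1.9  21.7  22.4]
 [-19.6 -18.8  -2.1  15.2  16.4]]
bridge 394 [[ 69.1  70.7  84.1  98.4 100.4]
 [-41.6 -39.7  -1.9  34.   35.7]] ((79.08590698242188, -2.996051788330078), (44.82946014404297, 78.67691040039062), 1.106581449508667) 0.05017900966058607
jaw -1 89 [-42.7 -32.7 -25.5] 0.048672975590612455
jaw 1 96 [22.4 32.7 42.9] 0.04924813438669429
grip -1 72 [[-85.7 -66.2 -44.9]
 [-34.5 -28.9 -23. ]]
grip 1 61 [[-84.9 -64.6 -44.2]
 [ 25.5  31.1  35.9]]
clamp hi [array([0.6045, 0.6319]), array([0.2132, 0.2353])]
pin 6 [0.6165 0.2419 0.0251] [0.623 0.243 0.028]
```

```bash
cat > go.py <<'E'
import sys
from h import *
def delta(x,y,z,yaw):
    s=arm.get_state(); r=rot(s['ee_rot']); d=r.T@(np.array([x,y,z])-s['eef_pos'])
    cy=np.degrees(s['ee_rot'][2]); t=-((yaw-cy+180)%360-180)
    print('t',round(s['t'],2),'pos',s['eef_pos'].round(4),'rpy',np.degrees(s['ee_rot']).round(2),'w',round(s['width'],4),'F',s['force'].round(1))
    print('shift mm',(d*1000).round(1),'turn',round(t,2),'rows>=',round(max(np.linalg.norm(d)/.0625,abs(t)/10.7),1))
if __name__=='__main__': delta(*map(float,sys.argv[1:5]))
E
python3 go.py .6183 .2245 .36 -91
```

```text
t 0.5 pos [ 0.2867 -0.611   0.4046] rpy [ 180.     -0.   -154.86] w 0.0875 F [-0.1  0.   0.1]
shift mm [-655.1  615.5   44.6] turn -63.86 rows>= 14.4
```

Call:
{"api": "play_rows", "payload": {"targets": [[[-0.042, 0.04, 0, -6], [-0.084, 0.079, 0, -14], [-0.126, 0.118, 0, -22], [-0.168, 0.158, 0, -30], [-0.21, 0.197, 0, -38]]], "grip": 0, "newtons": 25}}

```text
t: 1.12
eef_pos: [0.3935, -0.3418, 0.405]
ee_rot: [-3.141, 0.0, -2.035]
force: [1.2, -0.1, 0.5]
width: 0.0876
```

```bash
python3 go.py .6183 .2245 .36 -91
```

```text
t 1.12 pos [ 0.3935 -0.3418  0.405 ] rpy [-179.95    0.   -116.6 ] w 0.0876 F [ 1.2 -0.1  0.5]
shift mm [-607.    52.6   45. ] turn -25.6 rows>= 9.8
```

Call:
{"api": "play_rows", "payload": {"targets": [[[-0.058, 0.005, 0.004, -5], [-0.116, 0.01, 0.008, -10], [-0.174, 0.015, 0.012, -15], [-0.232, 0.02, 0.016, -20], [-0.29, 0.025, 0.02, -25]]]}}

```text
t: 1.75
eef_pos: [0.5022, -0.0716, 0.3851]
ee_rot: [-3.14, 0.0, -1.6]
force: [0.1, -0.3, 0.0]
width: 0.0878
```

```bash
python3 go.py .6183 .2245 .32 -91
```

```text
t 1.75 pos [ 0.5022 -0.0716  0.3851] rpy [-1.7993e+02  1.0000e-02 -9.1680e+01] w 0.0878 F [ 0.1 -0.3  0. ]
shift mm [-299.3 -107.3   65.3] turn -0.68 rows>= 5.2
```

Call:
{"api": "play_rows", "payload": {"targets": [[[-0.058, -0.02, 0.005, 0], [-0.116, -0.04, 0.01, 0], [-0.174, -0.06, 0.016, -0.5], [-0.23, -0.08, 0.025, -0.5], [-0.285, -0.102, 0.035, -0.5]]]}}

```text
t: 2.38
eef_pos: [0.6135, 0.2101, 0.3498]
ee_rot: [-3.141, 0.0, -1.594]
force: [1.4, -0.6, -0.1]
width: 0.0874
```

```bash
python3 go.py .6183 .2245 .29 -91
```

```text
t 2.38 pos [0.6135 0.2101 0.3498] rpy [-1.7996e+02  3.0000e-02 -9.1330e+01] w 0.0874 F [ 1.4 -0.6 -0.1]
shift mm [-14.4  -4.4  59.8] turn -0.33 rows>= 1.0
```

Call:
{"api": "play_rows", "payload": {"targets": [[[-0.013, -0.004, 0.03, 0], [-0.013, -0.004, 0.06, 0], [-0.013, -0.004, 0.06, 0], [-0.013, -0.004, 0.06, 0]]]}}

```text
t: 2.88
eef_pos: [0.6178, 0.221, 0.291]
ee_rot: [-3.14, 0.0, -1.594]
force: [0.2, 0.7, 0.1]
width: 0.0874
```

```bash
python3 go.py .6183 .2245 .197 -91; python3 - <<'E'
from h import *
im,d=cams.grab_frame('scene'); save('s1.png',im,(230,170,440,345),3)
E
```

```text
t 2.88 pos [0.6178 0.221  0.291 ] rpy [-1.7992e+02  2.0000e-02 -9.1350e+01] w 0.0874 F [0.2 0.7 0.1]
shift mm [-3.5 -0.3 94. ] turn -0.35 rows>= 1.5
```

View pics/s1.png

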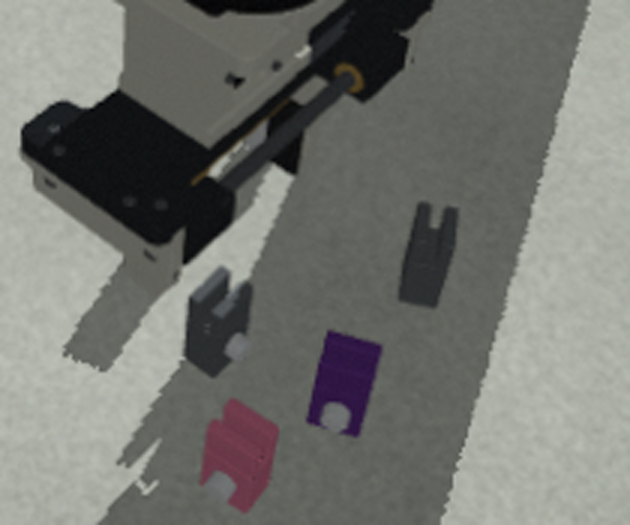

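Call:
{"api": "play_rows", "payload": {"targets": [[[-0.0035, 0, 0.03, 0], [-0.0035, 0, 0.06, 0], [-0.0035, 0, 0.08, 0], [-0.0035, 0, 0.094, 0], [-0.0035, 0, 0.094, 0]]]}}

```text
t: 3.55
eef_pos: [0.6175, 0.2243, 0.1957]
ee_rot: [3.141, -0.0, -1.595]
force: [0.2, -0.9, 0.1]
width: 0.0877
```

```bash
python3 go.py .6183 .2245 .197 -91
```

```text
t 3.55 pos [0.6175 0.2243 0.1957] rpy [ 1.7999e+02 -1.0000e-02 -9.1370e+01] w 0.0877 F [ 0.2 -0.9  0.1]
shift mm [-0.2 -0.8 -1.3] turn -0.37 rows>= 0.0
```

Call:
{"api": "play_rows", "payload": {"targets": [[[0, -0.0005, 0, 0], [0, -0.0005, 0, 0], [0, -0.0005, 0, 0], [0, -0.0005, 0, 0], [0, -0.0005, 0, 0]]], "grip": 255, "newtons": 25}}

```text
t: 4.18
eef_pos: [0.618, 0.2245, 0.1958]
ee_rot: [-3.142, 0.0, -1.594]
force: [-0.2, -0.1, 0.3]
width: 0.0431
```

Call:
{"api": "play_rows", "payload": {"targets": [[[0, 0, 0, 0], [0, 0, 0, 0], [0, 0, 0, 0], [0, 0, 0, 0]]]}}

```text
t: 4.68
eef_pos: [0.618, 0.2245, 0.1956]
ee_rot: [3.142, -0.0, -1.595]
force: [0.4, 0.2, -1.2]
width: 0.0282
```

Gripped at 28 mm, as expected. Lift.

Call:
{"api": "play_rows", "payload": {"targets": [[[0, 0, -0.02, 0], [0, 0, -0.06, 0], [0, 0, -0.1, 0], [0, 0, -0.13, 0], [0, 0, -0.13, 0]]]}}

```text
t: 5.3
eef_pos: [0.6185, 0.2248, 0.3287]
ee_rot: [-3.137, 0.003, -1.594]
force: [0.1, 0.4, -1.2]
width: 0.0279
```

```bash
python3 go.py .586 -.1132 .325 -69.5;  python3 - <<'E'
from h import *
im,d=cams.grab_frame('scene'); save('s2.png',im,(200,120,410,295),3)
W=cloud('scene',d); np.savez('s2',im=im,d=d)
z=W[...,2]; q=(abs(W[...,0]-.618)<.03)&(W[...,1]>.2)&(W[...,1]<.26)&(z>.1)&(z<.17)
P=W[q]; print(len(P)); 
for a in np.arange(.105,.17,.01):
    p=P[abs(P[:,2]-a)<.005]; print(round(a,3),len(p), p.min(0).round(4) if len(p) else '',p.max(0).round(4) if len(p) else '')
E
```

```text
t 5.3 pos [0.6185 0.2248 0.3287] rpy [-1.7975e+02  1.6000e-01 -9.1340e+01] w 0.0279 F [ 0.1  0.4 -1.2]
shift mm [338.7  24.6   2.6] turn -21.84 rows>= 5.4
309
0.105 0  
0.115 0  
0.125 0  
0.135 35 [0.6168 0.2278 0.1322] [0.6344 0.2375 0.1397]
0.145 43 [0.6059 0.2302 0.1403] [0.6349 0.2452 0.1499]
0.155 141 [0.5916 0.234  0.1502] [0.6469 0.2452 0.16  ]
0.165 90 [0.5902 0.2296 0.16  ] [0.6479 0.2435 0.1697]
```

View pics/s2.png

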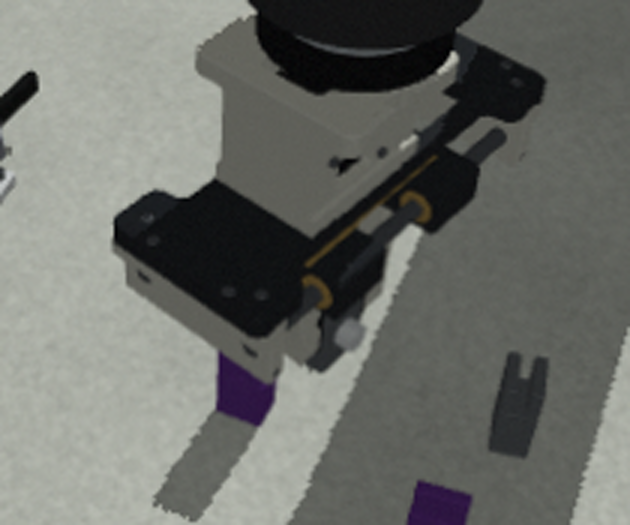

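Call:
{"api": "play_rows", "payload": {"targets": [[[0.055, 0.004, 0, -3], [0.115, 0.008, 0, -8], [0.175, 0.013, 0, -13], [0.235, 0.017, 0, -18], [0.295, 0.021, 0, -21.8]]]}}

```text
t: 5.98
eef_pos: [0.589, -0.0718, 0.3242]
ee_rot: [3.139, 0.001, -1.211]
force: [1.2, -0.3, -0.2]
width: 0.0277
```

```bash
python3 go.py .5875 -.1173 .29 -69.5
```

```text
t 5.97 pos [ 0.589  -0.0718  0.3242] rpy [ 1.7988e+02  4.0000e-02 -6.9410e+01] w 0.0277 F [ 1.2 -0.3 -0.2]
shift mm [42.1 17.4 34.2] turn 0.09 rows>= 0.9
```

Call:
{"api": "play_rows", "payload": {"targets": [[[0.025, 0.009, 0, 0], [0.042, 0.0174, 0.01, 0], [0.042, 0.0174, 0.03, 0], [0.042, 0.0174, 0.03, 0], [0.042, 0.0174, 0.03, 0]]]}}

```text
t: 6.6
eef_pos: [0.5885, -0.1149, 0.2954]
ee_rot: [3.141, 0.0, -1.213]
force: [-0.3, -0.2, -0.9]
width: 0.0278
```

```bash
python3 go.py .5875 -.1173 .209 -69.5
```

```text
t 6.6 pos [ 0.5885 -0.1149  0.2954] rpy [179.96   0.   -69.51] w 0.0278 F [-0.3 -0.2 -0.9]
shift mm [ 1.9  1.7 86.4] turn -0.01 rows>= 1.4
```

Call:
{"api": "play_rows", "payload": {"targets": [[[0.002, 0.0017, 0.02, 0], [0.002, 0.0017, 0.04, 0], [0.002, 0.0017, 0.04, 0], [0.002, 0.0017, 0.04, 0]]]}}

```text
t: 7.1
eef_pos: [0.588, -0.1175, 0.2567]
ee_rot: [-3.14, -0.001, -1.213]
force: [0.1, 0.8, -0.7]
width: 0.028
```

```bash
python3 go.py .5875 -.1173 .209 -69.5;  python3 - <<'E'
from h import *
im,d=cams.grab_frame('scene'); save('s3.png',im,(100,90,270,240),4)
yaw=np.radians(20.5);ex=np.array([np.cos(yaw),np.sin(yaw)]);ey=np.array([-ex[1],ex[0]]);o=np.array([.586,-.1132])
W=cloud('scene',d);L=np.stack([(W[...,:2]-o)@ex,(W[...,:2]-o)@ey],-1)*1000;z=W[...,2]
for a in np.arange(.045,.1,.006):
    q=(abs(L[...,0])<40)&(abs(L[...,1])<26)&(abs(z-a)<.003); p=L[q]
    if len(p): print(round(a,3),len(p),p.min(0).round(1),p.max(0).round(1))
E
```

```text
t 7.1 pos [ 0.588  -0.1175  0.2567] rpy [-1.7993e+02 -4.0000e-02 -6.9510e+01] w 0.028 F [ 0.1  0.8 -0.7]
shift mm [-0.4  0.5 47.7] turn -0.01 rows>= 0.8
0.045 33 [-35.8 -25.9] [20.1 25.9]
0.063 26 [ -7.6 -15.6] [17.5  7.1]
0.069 23 [-0.4 -2.8] [16.2  6.3]
0.075 16 [ 0.7 -0.7] [16.1 13.8]
0.081 44 [-20.8 -15. ] [31.9 14.7]
0.087 88 [-28.5 -17.2] [32.7 14.9]
0.093 58 [-29.3  -5.3] [32.2  8.7]
0.099 57 [-26.5  -4.3] [33.3  6.5]
```

View pics/s3.png

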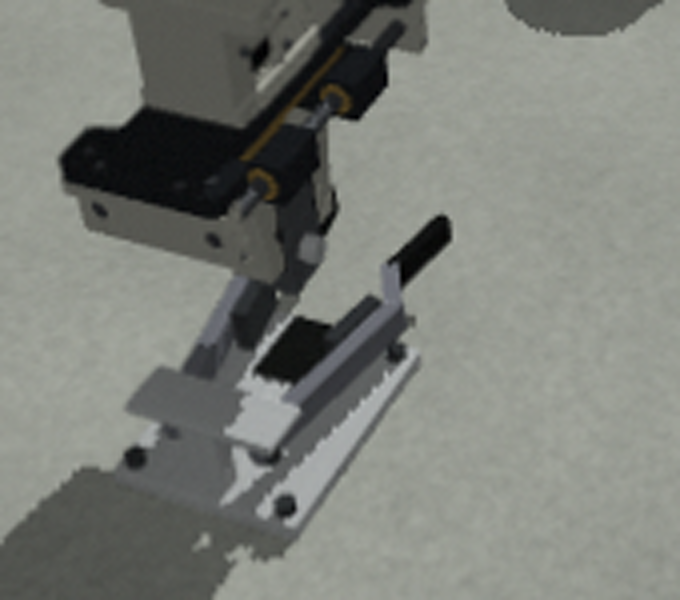

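Call:
{"api": "play_rows", "payload": {"targets": [[[0, 0.0005, 0.015, 0], [0, 0.0005, 0.03, 0], [0, 0.0005, 0.04, 0], [0, 0.0005, 0.046, 0], [0, 0.0005, 0.046, 0]]]}}

```text
t: 7.78
eef_pos: [0.5869, -0.1181, 0.209]
ee_rot: [3.14, 0.0, -1.214]
force: [-0.7, 0.6, -1.2]
width: 0.0279
```

```bash
python3 go.py .5875 -.1173 .2077 -69.5
```

```text
t 7.78 pos [ 0.5869 -0.1181  0.209 ] rpy [ 1.7993e+02  1.0000e-02 -6.9560e+01] w 0.0279 F [-0.7  0.6 -1.2]
shift mm [-0.5 -0.9  1.3] turn -0.06 rows>= 0.0
```

Call:
{"api": "play_rows", "payload": {"targets": [[[0, 0, 0.001, 0], [0, 0, 0.0015, 0], [0, 0, 0.0015, 0]]]}}

```text
t: 8.15
eef_pos: [0.587, -0.118, 0.2084]
ee_rot: [-3.141, -0.0, -1.214]
force: [-0.5, 1.2, -0.9]
width: 0.0279
```

Call:
{"api": "play_rows", "payload": {"targets": [[[0, 0, 0.0005, 0], [0, 0, 0.001, 0], [0, 0, 0.001, 0]]]}}

```text
t: 8.52
eef_pos: [0.587, -0.118, 0.2076]
ee_rot: [-3.141, -0.0, -1.214]
force: [-1.5, 0.5, 4.7]
width: 0.0279
```

Call:
{"api": "play_rows", "payload": {"targets": [[[0, 0, -0.0005, 0], [0, 0, -0.0005, 0], [0, 0, -0.0005, 0], [0, 0, -0.0005, 0]]], "grip": 110}}

```text
t: 9.02
eef_pos: [0.587, -0.1181, 0.2076]
ee_rot: [3.142, 0.0, -1.214]
force: [0.0, -0.1, 0.1]
width: 0.0494
```

Call:
{"api": "play_rows", "payload": {"targets": [[[0, 0, -0.015, 0], [0, 0, -0.035, 0], [0, 0, -0.075, 0], [0, 0, -0.12, 0], [0, 0, -0.12, 0]]]}}

```text
t: 9.65
eef_pos: [0.5881, -0.1181, 0.3331]
ee_rot: [-3.134, -0.003, -1.213]
force: [-0.2, -0.3, -1.0]
width: 0.0499
```

```bash
cat > chk.py <<'E'
import sys
from h import *
def chk(tag,top=True):
    yaw=np.radians(20.5);ex=np.array([np.cos(yaw),np.sin(yaw)]);ey=np.array([-ex[1],ex[0]]);o=np.array([.586,-.1132])
    for n in('scene','top'):
        im,d=cams.grab_frame(n); np.savez(tag+n,im=im,d=d)
        W=cloud(n,d);L=np.stack([(W[...,:2]-o)@ex,(W[...,:2]-o)@ey],-1)*1000;z=W[...,2]
        q=(abs(L[...,0])<30)&(abs(L[...,1])<26)&(z>.056)&(z<.08)
        if q.sum(): print(n,'clamp top',q.sum(),np.percentile(z[q],98).round(4),np.percentile(L[q],[2,98],axis=0).round(1),[np.round(v,1) for v in cv2.minAreaRect(L[q].astype(np.float32))])
        q=(abs(L[...,0])<9)&(L[...,1]>5)&(L[...,1]<18)&(z>.022)&(z<.042)
        if q.sum(): print(n,'pin',q.sum(),np.percentile(L[q],[50,98],axis=0).round(1))
        for s in(-1,1):
            q=(L[...,0]<-40)&(L[...,0]>-100)&(L[...,1]*s>0)&(abs(L[...,1])<50)&(z>.025)&(z<.05)&(im.max(2)<40)
            if q.sum(): print(n,'grip',s,q.sum(),np.percentile(L[q],50,axis=0).round(1))
if __name__=='__main__':
    chk(sys.argv[1])
E
python3 chk.py p1; python3 go.py .5245 -.135 .29 -159.5
python3 - <<'E'
from h import *
save('p1.png',np.load('p1scene.npz')['im'],(100,90,270,240),4)
E
```

```text
scene clamp top 168 0.0697 [[-12.7 -15.3]
 [ 14.9   6.5]] [array([ 0.2, -4.5]), array([23.4, 30.8]), np.float64(88.0)]
scene pin 46 [[ 2.3  9.2]
 [ 7.7 14.2]]
scene grip -1 76 [-64.2 -28.2]
scene grip 1 106 [-63.2  31.7]
top clamp top 111 0.0712 [[-14.  -14.8]
 [ 12.9   7. ]] [array([-0.6, -4. ]), array([27.7, 23.4]), np.float64(1.0)]
top grip -1 15 [-57.1 -24. ]
t 9.75 pos [ 0.5868 -0.118   0.3289] rpy [-1.7988e+02 -1.0000e-02 -6.9570e+01] w 0.0496 F [-0.5 -0.8  0.5]
shift mm [-5.9 64.4 38.8] turn 89.93 rows>= 8.4
```

View pics/p1.png

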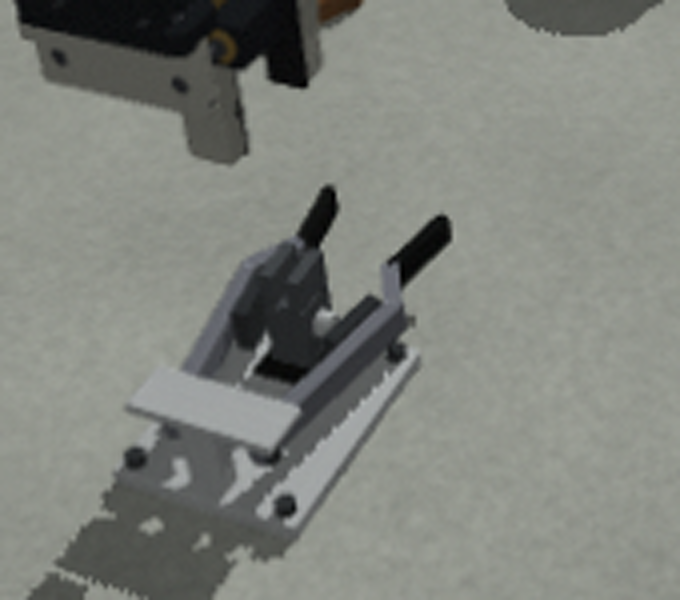

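Call:
{"api": "play_rows", "payload": {"targets": [[[-0.002, 0.015, 0, 10], [-0.004, 0.03, 0, 20], [-0.006, 0.045, 0, 30], [-0.006, 0.06, 0, 40], [-0.006, 0.065, 0, 50]]], "grip": 0}}

```text
t: 10.38
eef_pos: [0.5228, -0.1354, 0.3268]
ee_rot: [3.14, -0.001, -2.093]
force: [0.6, -1.2, 0.4]
width: 0.0866
```

Call:
{"api": "play_rows", "payload": {"targets": [[[0, 0, 0, 10], [0, 0, 0, 20], [0, 0, 0, 30], [0, 0, 0, 40], [0, 0, 0, 40]]]}}

```text
t: 11.0
eef_pos: [0.5236, -0.1351, 0.3268]
ee_rot: [3.141, -0.002, -2.784]
force: [-1.1, 0.5, -0.2]
width: 0.0876
```

```bash
python3 go.py .5240 -.1356 .193 -159.5
```

```text
t 11.0 pos [ 0.5236 -0.1351  0.3268] rpy [ 1.7996e+02 -1.0000e-01 -1.5950e+02] w 0.0876 F [-1.1  0.5 -0.2]
shift mm [ -0.4  -0.7 133.8] turn -0.0 rows>= 2.1
```

Call:
{"api": "play_rows", "payload": {"targets": [[[-0.0004, -0.0007, 0.04, 0], [-0.0004, -0.0007, 0.08, 0], [-0.0004, -0.0007, 0.1, 0], [-0.0004, -0.0007, 0.12, 0], [-0.0004, -0.0007, 0.132, 0]]]}}

```text
t: 11.62
eef_pos: [0.5241, -0.1357, 0.1943]
ee_rot: [3.141, -0.002, -2.781]
force: [-0.4, -0.5, 0.3]
width: 0.0878
```

Call:
{"api": "play_rows", "payload": {"targets": [[[0, 0, 0, 0], [0, 0, 0, 0]]]}}

```text
t: 11.88
eef_pos: [0.5249, -0.1356, 0.1963]
ee_rot: [-3.141, 0.001, -2.784]
force: [-0.1, 0.8, 0.2]
width: 0.0874
```

```bash
python3 go.py .5240 -.1356 .193 -159.5; python3 chk.py p2
python3 - <<'E'
from h import *
save('p2.png',np.load('p2scene.npz')['im'],(100,90,270,240),4)
E
```

```text
t 11.88 pos [ 0.5249 -0.1356  0.1963] rpy [-1.7998e+02  4.0000e-02 -1.5949e+02] w 0.0874 F [-0.1  0.8  0.2]
shift mm [0.8 0.3 3.3] turn 0.01 rows>= 0.1
scene clamp top 173 0.0695 [[-12.7 -15.3]
 [ 15.1   6.6]] [array([ 0.8, -4.8]), array([30. , 23.9]), np.float64(1.7)]
scene pin 49 [[ 2.7  8.2]
 [ 7.9 14.7]]
scene grip -1 131 [-62.8 -30.8]
scene grip 1 81 [-56.2  31.2]
top grip 1 3 [-74.1  32.1]
```

View pics/p2.png

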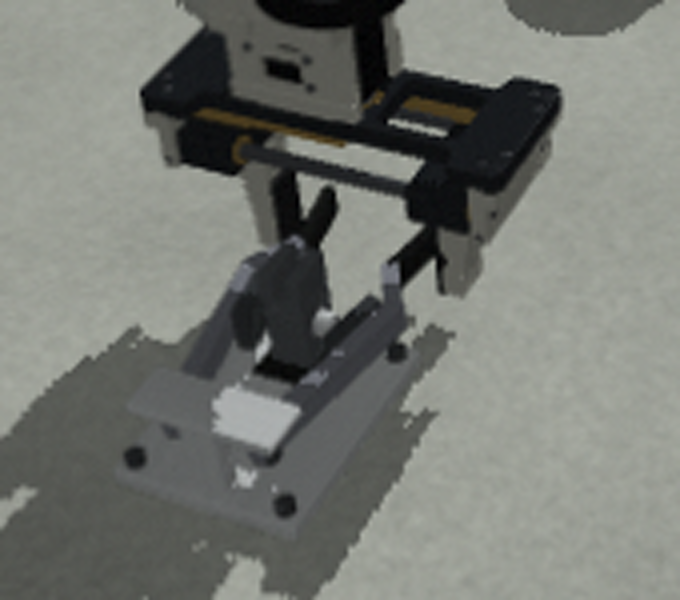

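Call:
{"api": "play_rows", "payload": {"targets": [[[0, 0, 0.003, 0], [0, 0, 0.003, 0], [0, 0, 0.003, 0], [0, 0, 0.003, 0], [0, 0, 0.003, 0]]], "grip": 255, "newtons": 30}}

```text
t: 12.6
eef_pos: [0.5244, -0.1357, 0.1926]
ee_rot: [3.141, -0.0, -2.785]
force: [-0.9, -0.3, 0.8]
width: 0.0433
```

Call:
{"api": "play_rows", "payload": {"targets": [[[0, 0, 0, 0], [0, 0, 0, 0], [0, 0, 0, 0], [0, 0, 0, 0], [0, 0, 0, 0]]]}}

```text
t: 13.22
eef_pos: [0.5249, -0.1357, 0.1927]
ee_rot: [-3.141, 0.001, -2.785]
force: [2.9, -2.4, -2.0]
width: 0.0198
```

Call:
{"api": "play_rows", "payload": {"targets": [[[0, 0, 0, 0], [0, 0, 0, 0], [0, 0, 0, 0], [0, 0, 0, 0]]]}}

```text
t: 13.72
eef_pos: [0.5249, -0.1356, 0.1927]
ee_rot: [-3.141, 0.001, -2.785]
force: [4.4, -2.7, -3.7]
width: 0.0195
```

```bash
python3 chk.py p3
```

```text
scene clamp top 170 0.0694 [[-11.7 -11.5]
 [ 16.3  10.6]] [array([ 2.5, -1.1]), array([23.9, 30.3]), np.float64(88.8)]
scene pin 1 [[-6.1 16.1]
 [-6.1 16.1]]
scene grip -1 72 [-57.7  -5.1]
scene grip 1 45 [-52.6   8.6]
```

Call:
{"api": "play_rows", "payload": {"targets": [[[0, 0, 0, 0], [0, 0, 0, 0], [0, 0, 0, 0], [0, 0, 0, 0], [0, 0, 0, 0]]], "grip": 0}}

```text
t: 14.45
eef_pos: [0.5244, -0.1357, 0.1926]
ee_rot: [3.141, -0.0, -2.785]
force: [-0.1, 0.3, 0.9]
width: 0.0635
```

Call:
{"api": "play_rows", "payload": {"targets": [[[0, 0, 0, 0], [0, 0, 0, 0], [0, 0, 0, 0], [0, 0, 0, 0], [0, 0, 0, 0]]]}}

```text
t: 15.08
eef_pos: [0.5246, -0.1356, 0.1926]
ee_rot: [3.142, -0.0, -2.785]
force: [0.3, 0.4, -0.1]
width: 0.0878
```

Call:
{"api": "play_rows", "payload": {"targets": [[[0, 0, -0.02, 0], [0, 0, -0.06, 0], [0, 0, -0.1, 0], [0, 0, -0.14, 0], [0, 0, -0.18, 0]]]}}

```text
t: 15.7
eef_pos: [0.5243, -0.1356, 0.3741]
ee_rot: [3.142, 0.0, -2.785]
force: [1.3, 0.8, 0.4]
width: 0.0878
```

Call:
{"api": "play_rows", "payload": {"targets": [[[0.03, 0, 0, 0], [0.06, 0, 0, 0], [0.08, 0, 0, 0], [0.08, 0, 0, 0]]]}}

```text
t: 16.2
eef_pos: [0.4486, -0.1639, 0.373]
ee_rot: [-3.141, 0.001, -2.785]
force: [0.2, -0.3, -0.1]
width: 0.0878
```

```bash
python3 chk.py p4; python3 - <<'E'
from h import *
F=np.load('p4scene.npz')['im'];T=np.load('p4top.npz')['im']
save('p4.png',np.hstack([cv2.resize(F[130:235,125:215],(400,466),interpolation=3),cv2.resize(T[120:225,300:390],(400,466),interpolation=3)]))
E
```

```text
scene clamp top 172 0.0692 [[-11.8 -11.9]
 [ 16.4  10.3]] [array([ 2. , -0.9]), array([23.6, 29.9]), np.float64(88.7)]
scene pin 34 [[ 1.1  9.8]
 [ 8.5 11.2]]
scene grip -1 81 [-63.5 -28.3]
scene grip 1 110 [-63.3  31.9]
top clamp top 4 0.0692 [[ 12.  -10.9]
 [ 13.6  -4.7]] [array([12.9, -7.9]), array([6.5, 1.3]), np.float64(84.7)]
```

View pics/p4.png

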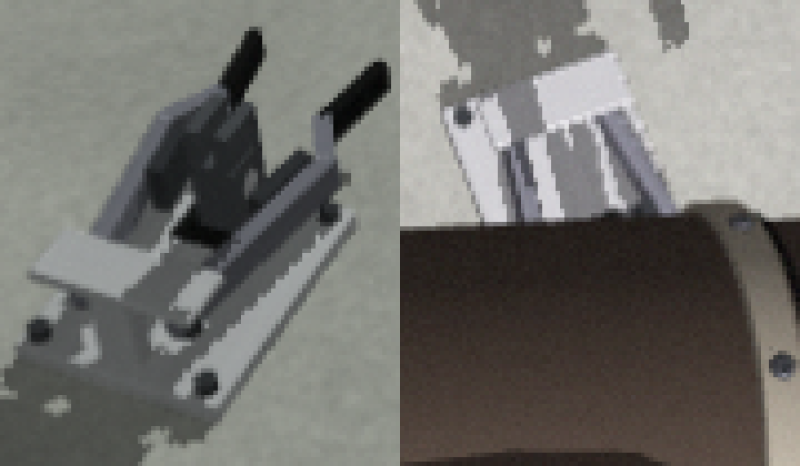

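```bash
python3 -c "
from station import job_done; print(job_done())"
```

```text
the job is handed in; nothing more can be done
None
```

The clamp's pin has been pressed home with the hand press, and the clamp is standing on the seat. I handed the job in at about 16 s of the 54 s allowed.

I took the grey clamp whose pin stuck out and stood it upright on the rubber seat, with the pin toward the +y jaw, then let go. I squeezed the handles with 30 N until the opening reached 19.5 mm (about 19 mm is expected with the pin home). Then I let them spring open and moved the arm clear.

**Last checks, from the scene camera:**
- **Clamp:** its top is at 69 mm, so it stands upright on the seat, with the block centred between the jaws to about 1 mm.
- **Pin:** the end face went from about 14.5 mm to about 11 mm from the seat centre. The block slid about 3.5 mm as it was squeezed, so that puts the pin flush with the block face.
- **Handles:** both are back at about ±30 mm, as before the squeeze.

No check failed. The top camera could not confirm the end state because the arm blocked its view.

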